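# Change the part in the weighted gluing press

## Robot

A 6-joint arm with a two-finger parallel gripper is mounted at the origin on a cart in front of the work surface, level with it; the furniture and walls round the work are solid. World frame = base frame: x ahead of the robot, y to its left, z up, the work surface at z = 0. Lengths are in m, angles in rad, forces in N, time in s.
With the tool pointing down it reaches from about 0.375 to 0.975 m from the base axis. Payload 3.8 kg.
Tool frame: the origin (TCP) lies between the finger pads; the fingertips stand 11 mm ahead of it and the grasp point (between the pads) lies 8 mm behind it; z points along the fingers, y is the line along which they close (so a half turn about z gives the same grasp; the last joint's range is limited). The gripper opens to 85 mm and grips with 20 to 120 N. Pads are 22 mm wide; open, the fingers measure 114 mm over their backs; the gripper's body (76 mm by 85 mm) begins 54 mm behind the grasp point. The pads swing forward as they close: fully open they stand 13 mm farther back than shut.
Start: joints at [1.082, 0.264, 1.604, -0, 1.274, -0.037], TCP at [0.295, 0.607, 0.242] pointing down, gripper open.
Joint ranges: [-2.63, 2.63], [-0.94, 2.18], [0.31, 2.57], [-1.31, 4.45], [0, 2.66], [-2.55, 2.55]. Speed limits (rad/s): [2.57, 2.57, 3.14, 3.14, 3.14, 3.14].

## Interface

Orientations are given as a unit quaternion [x, y, z, w].
In Python, from rig import monitor, optics, ticket gives the robot as it stands.
- The arm moves only by the shell command python3 -m handwheel 'ROWS' [FORCE]. ROWS is JSON, a list of rows, each a list of 7 numbers: the shift along the tool's x, y, z as a fraction of full scale, then the turn, a rotation vector about the tool's x, y, z as a fraction of full scale, then the opening, from 0 (shut) to 1 (fully open). A call has 1 to 12 rows; each row is the pose to reach, as a shift and turn from the pose commanded when the call began, along the tool's axes at that moment; what a row does not reach only later rows make up. Full scale, the value 1, is 150 mm for a shift and pi/2 rad for a turn. A row lasts 1/10 s, in which the tool goes at most 50 mm and 8.59 degrees, less where a joint would pass 70% of its speed; a pose out of reach is approached as far as the arm can. A call with a number of a shift or a turn outside -1 to 1 is refused whole. A call with a gripper value outside its range is refused whole. The fingers move at their own pace and stop on an object; FORCE is the grip in N (left out, the last holds). Time passes only in rows, so rows that repeat a pose let the fingers close. It gives the time, the measured TCP pose, the force, the opening and the grip force at its end, in the units of the state.
- monitor.observe(): the state, without advancing time (a new reading comes with each control period).
- optics.snapshot(name): name is "scene" or "top"; returns a dict with "img" (480x640x3 uint8, red, green, blue), "depth" (480x640 float32, m along the optical axis (not along the pixel's ray), 0 where there is no reading), "fx", "fy", "cx", "cy" (pixels), "extrinsics" (4x4, takes a point from camera to world coordinates). Camera axes: x right, y up, looking along -z (the intrinsics and any distortion apply to the point x, -y, -z); pixel columns grow to the right and rows downward; lengths in m; the calibration is good to about 2 mm. A picture is of the moment at which its call begins.
- ticket.job_done(): hands the job in; it is judged then, once.
The state is a dict: "t": time; "joints": joint angles; "joint_velocities": joint speeds; "joint_efforts": joint torques, N m; "tcp_pos": TCP position; "orientation": TCP orientation; "contact_force": force on the tool from outside, world axes, zero at the start; "torque": the same for the moment, N m; "width": finger opening in m; "finger_force": force on a finger pad.
Only numpy, scipy, OpenCV 4.12 (cv2) and the standard library are available. Lean on these libraries where they do the work, as an engineer would, in place of code of your own. Each camera call takes 0.05 s, during which the arm holds its last target. There are 200 camera calls.

## Task

The bulkhead with the single window has cured in the gluing press: stand the two weights on the desk beside the press, lift off the clear pressure plate and lay it on the desk too, and move the windowed bulkhead into the grey tray. Then lay the bulkhead with two round holes in its place on the middle of the press pad, lying the same way, refit the plate over the guide pins so that it lies flat on the part, and stand the weights upright on the plate again, one on each side of the handle. Do not disturb the dropper bottle, the miniature or the black pot.

Things in the scene. Friction and masses are not known exactly. Their poses are not given: they have to be found in the camera images.
- press: Press bed, fixed on the cutting mat (2.5 mm thick): birch board 104 (x) x 214 (y) mm; origin centre of its underside. Board top z 14 mm; in its middle a dark rubber pad 70 x 84 mm, top z 16. Steel guide pins at y +78 and -78 mm (x 0): 10 mm diameter to z 38, then tapering to a 3 mm tip at z 56; collar at the foot 22 mm diameter, up to z 19. Yaw within 0.2 rad.
- plate: Clear acrylic plate, loose, 0.22 kg, 80 (x) x 190 (y) x 8 mm; origin centre of its underside. Holes of 15 mm diameter at y +78 and -78 mm go over the pins. On its middle a bar handle along its x: 62 (x) x 12 (y) x 14 mm, from 26 to 40 mm above the underside, on two posts; grip it from above across the 12 mm. At the start on the windowed bulkhead, underside 28 mm above the underside of the press.
- round_weight: Round dark steel weight, loose, about 0.4 kg: body 44 mm diameter x 30 mm high, on it a thin neck and a steel knob of 20 mm diameter from 45 to 61 mm height (top 64 mm). Origin: centre of its underside. At the start it stands on the plate on one side of the handle, about 34 mm from the plate's middle.
- square_weight: Square dark steel weight, loose, about 0.42 kg: body 40 x 40 x 30 mm, the same neck and knob on top (20 mm diameter, 45 to 61 mm height, top 64 mm). Origin at the centre of its underside. At the start it stands on the plate on the other side of the handle.
- windowed_bulkhead: White laminated styrene bulkhead with one rectangular window (24 x 40 mm), loose, 48 (x) x 66 (y) x 12 (z) mm, about 50 g; origin at the centre of its underside. At the start it lies on the press pad under the clear plate.
- two_hole_bulkhead: White laminated styrene bulkhead with two round holes of 20 mm, loose, 48 (x) x 66 (y) x 12 (z) mm, about 50 g; origin at the centre of its underside. At the start it lies flat on the desk, at one of two places to the left of the press, the tray at the other.
- tray: Grey open tray with a cork-coloured liner, fixed to the desk, 150 (x) x 130 (y) mm, walls 3 mm thick and 18 mm high, inner floor 3 mm above the desk; origin at the centre of its underside. To the left of the press; it and the two-hole bulkhead may change places.
- dropper: Black dropper bottle with a white nozzle, 29 mm diameter, 86 mm high, standing loose on the desk at the left front; origin at the centre of its underside. A bystander.
- miniature: Painted miniature on a round base, 33 mm diameter, 51 mm high, standing loose to the left of the press, at the back; origin at the centre of its underside. A bystander.
- pot: Black paint pot, 34 mm diameter, 36 mm high, standing loose at the right front; origin at the centre of its underside. A bystander. Between it and the dropper bottle, in front of the press, the desk is free at the start (x 0.39 to 0.47 m, y -0.28 to 0.06 m); the mat begins at x 0.48.
Things that resemble listed ones, but are neither listed nor needed, are in the scene too. What is shaped like the two_hole_bulkhead but orange is not meant.

How it is judged:
By the outcome, as a careful person would: the job done as asked, in the order asked, and still so for the second after the job is handed in, with the robot touching nothing.
It also fails if it takes over 141 s, if anything falls off the work surface, if the arm or the gripper's body presses on something with over 40 N, if the wrist force passes 120 N, or if a joint passes its speed limit or range.

## Working session

There is one attempt and no reset: what is moved stays moved. The work goes in short steps, Python scripts to look and compute and a shell command to move; the robot and the scene stay as the last step left them, time stands still between calls to the robot, and variables do not carry over. Pictures are saved under pics/ and viewed, at most 14 in all, crops included, and the job is handed in when it is done.

```bash
ls; mkdir -p pics
cat > h.py <<'E'
import numpy as np, cv2
from rig import monitor, optics, ticket
def snap(n,f=None):
    s=optics.snapshot(n)
    if f: cv2.imwrite('pics/'+f,s['img'][:,:,::-1])
    np.savez('/tmp/%s.npz'%n,**{k:s[k] for k in s})
    return s
def ray(s,u,v):
    E=np.array(s['extrinsics']); d=np.array([(u-s['cx'])/s['fx'],-(v-s['cy'])/s['fy'],-1.])
    return E[:3,3],E[:3,:3]@d
def onz(s,u,v,z):
    o,d=ray(s,u,v); return o+d*(z-o[2])/d[2]
def pts(s):
    v,u=np.mgrid[:480,:640]; D=s['depth']
    c=np.stack([(u-s['cx'])/s['fx']*D,-(v-s['cy'])/s['fy']*D,-D],-1)
    E=np.array(s['extrinsics']); return c@E[:3,:3].T+E[:3,3]
E
python3 - <<'E'
from h import *
for n in('top','scene'):
    s=snap(n,n+'0.png'); print(n,s['fx'],s['fy'],s['cx'],s['cy'],np.round(s['extrinsics'],3).tolist(),[k for k in s])
m=monitor.observe();print(m)
E
```

```text
pics
top 531.9187876963713 531.9187876963713 315.621886251412 246.64707884536665 [[-0.011, 0.983, -0.182, 0.333], [-1.0, -0.011, 0.005, -0.024], [0.003, 0.182, 0.983, 1.364], [0.0, 0.0, 0.0, 1.0]] ['img', 'depth', 'fx', 'fy', 'cx', 'cy', 'extrinsics']
scene 535.5936540841446 535.5936540841446 328.3725496565233 234.6849628482786 [[0.883, 0.194, -0.427, 0.055], [-0.469, 0.341, -0.815, -1.042], [-0.013, 0.92, 0.392, 0.554], [0.0, 0.0, 0.0, 1.0]] ['img', 'depth', 'fx', 'fy', 'cx', 'cy', 'extrinsics']
{'t': 0.1, 'joints': array([ 1.08208274e+00,  2.64699290e-01,  1.60528061e+00,  6.60569755e-06,
        1.27373094e+00, -3.69000721e-02]), 'joint_velocities': array([ 1.44668043e-03, -1.63064081e-03, -3.65716311e-03,  1.13283630e-03,
        4.31321592e-05,  1.72752824e-03]), 'joint_efforts': array([ 6.13607535e-04, -5.16705573e+01, -3.68589485e+01,  5.96385303e-05,
        6.33291682e-03, -5.89769547e-05]), 'tcp_pos': array([0.29438901, 0.60667738, 0.24104874]), 'orientation': array([ 2.23990992e-01,  9.74590639e-01, -1.02191001e-03, -2.78193105e-04]), 'contact_force': array([-0.05980262,  0.26071309,  1.07939492]), 'torque': array([-0.02967948,  0.00215029, -0.02950348]), 'finger_force': 0.0, 'width': 0.0851862149488627}
```

View pics/top0.png

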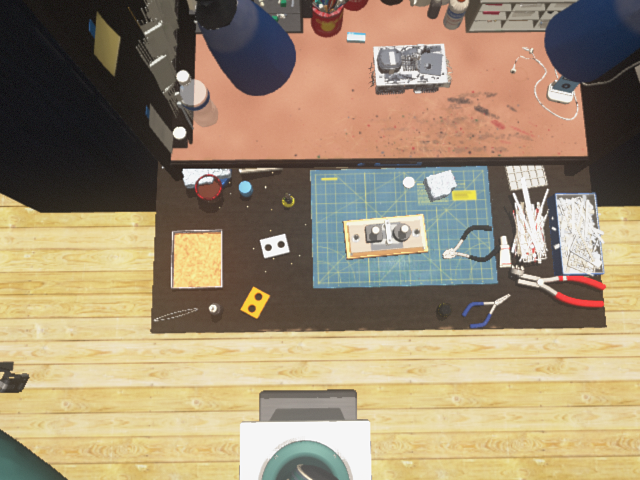

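View pics/scene0.png

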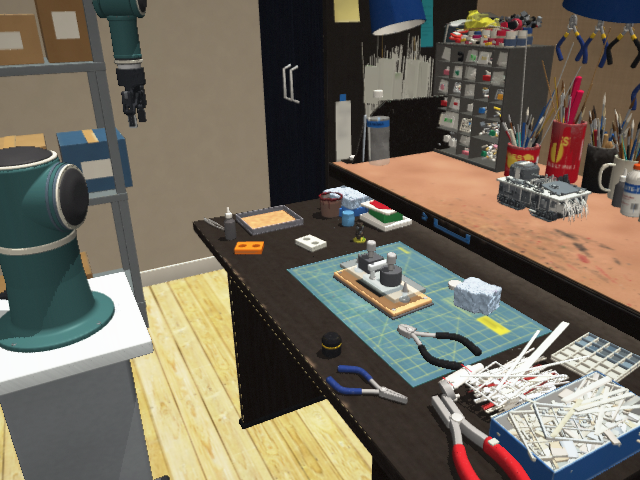

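The top view shows the press at about (385,236), with the square weight at (376,231), the round one at (403,231), the two-hole bulkhead at (274,245) and the tray at (198,260). The dropper is at (215,309), the miniature at (288,200) and the pot at (444,310).

Run:
```python
from h import *
s=dict(np.load('/tmp/top.npz')); P=pts(s); im=s['img']; hsv=cv2.cvtColor(im,cv2.COLOR_RGB2HSV)
cv2.imwrite('pics/crop1.png',cv2.resize(im[205:270,335:440,::-1],None,fx=7,fy=7,interpolation=cv2.INTER_CUBIC))
def rect(mask,z,roi,nm):
    u0,u1,v0,v1=roi; m=np.zeros(mask.shape,np.uint8); m[v0:v1,u0:u1]=mask[v0:v1,u0:u1]*255
    c=cv2.findContours(m,cv2.RETR_EXTERNAL,cv2.CHAIN_APPROX_NONE)[0]; c=max(c,key=cv2.contourArea)[:,0]
    w=np.array([onz(s,a,b,z)[:2] for a,b in c],np.float32)
    r=cv2.minAreaRect(w*1000); print(nm,np.round(r[0],1),np.round(r[1],1),round(r[2],2))
H,S,V=[hsv[:,:,i].astype(int) for i in range(3)]
rect((H<30)&(S>40)&(V>120),.0165,(335,440,205,270),'board')
rect((S<40)&(V>170),.012,(255,295,228,262),'bulk')
rect((H<30)&(S>60)&(V>120),.003,(165,230,225,295),'liner')
# depth heights
for nm,(u,v) in dict(tray=(198,260),bulk=(266,246),sqk=(376,229),rdk=(404,229),mat=(330,270)).items(): print(nm,np.round(P[v,u]*1000))
# knobs
for nm,roi in dict(all=(365,415,215,250)).items():
    u0,u1,v0,v1=roi; Q=P[v0:v1,u0:u1].reshape(-1,3)
    k=Q[Q[:,2]>.088]; print(len(k))
    for sg in(1,-1):
        c=np.median(k[:,1]); q=k[(k[:,1]-c)*sg>0]; print(nm,np.round(q.mean(0)*1000,1),np.round(np.ptp(q,0)*1000),len(q))
b=(0.0,);
for nm,(u,v,z) in dict(drop=(215,306,.08),mini=(288,201,.03),pot=(444,311,.036),orange=(256,303,.012)).items(): print(nm,np.round(onz(s,u,v,z)*1000))
```

```text
board [ 608.  -210.7] [102.1 211. ] 4.47
bulk [587.3  75.6] [49.9 67.1] 13.65
liner [554.4 277.5] [146.4 122.1] 1.22
tray [552. 273.   5.]
bulk [588.  98.   3.]
sqk [ 608. -178.  105.]
rdk [ 608. -247.   98.]
mat [523. -68.   5.]
126
all [ 566.8 -153.5  281.5] [ 284.  159. 1272.] 63
all [ 608.4 -243.9  100.4] [19. 71. 19.] 63
drop [428. 212.  80.]
mini [701.  39.  30.]
pot [ 412. -348.   36.]
orange [439. 121.  12.]
```

View pics/crop1.png

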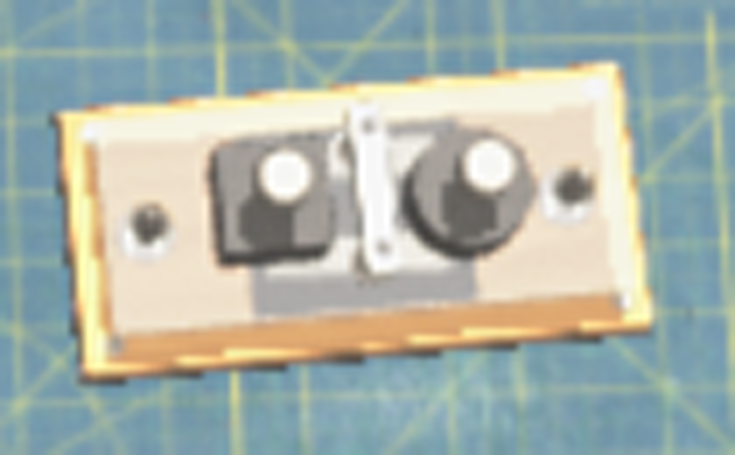

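The crop shows the square knob at crop (287,172), the round knob at (491,162), the handle from (366,105) to (381,268) and the pins at (148,222) and (573,187). The press is yawed about +4.5°.

```bash
cat >> h.py <<'E'
def go(p,yaw):  # print shift/turn (fractions) from measured pose; yaw = heading of tool y in deg
    from scipy.spatial.transform import Rotation as R
    m=monitor.observe(); C=R.from_quat(m['orientation']); a=np.radians(yaw)
    T=R.from_matrix(np.array([[-np.sin(a),np.cos(a),0],[np.cos(a),np.sin(a),0],[0,0,-1]]).T.T) if 0 else R.from_matrix(np.column_stack([[-np.sin(a),np.cos(a),0],[np.cos(a),np.sin(a),0],[0,0,-1.]]))
    print('shift',np.round(C.inv().apply(np.array(p)-m['tcp_pos'])/.15,3),'turn',np.round((C.inv()*T).as_rotvec()/(np.pi/2),3),'at',np.round(m['tcp_pos'],4),'w',round(m['width'],4),'F',np.round(m['contact_force'],1),'t',round(m['t'],2))
E
python3 - <<'E'
from h import *
s=dict(np.load('/tmp/top.npz'))
f=lambda x,y,z:print(np.round(onz(s,335+(x+.5)/7-.5,205+(y+.5)/7-.5,z)*1000,1))
for a in((287,172,.102),(491,162,.102),(366,105,.0705),(381,268,.0705),(150,218,.0585),(573,183,.0585)): f(*a)
print(onz(s,385,327,0))
# scene check: knob discs by brightness
q=dict(np.load('/tmp/scene.npz')); g=q['img']
cv2.imwrite('pics/crop2.png',cv2.resize(g[225:320,325:440,::-1],None,fx=6,fy=6,interpolation=cv2.INTER_CUBIC))
go([.608,-.177,.24],4.5)
E
```

```text
[ 607.9 -177.   102. ]
[ 610.7 -247.9  102. ]
[ 638.9 -209.7   70.5]
[ 579.7 -212.9   70.5]
[ 601.1 -132.6   58.5]
[ 612.2 -284.7   58.5]
[ 0.37590115 -0.20509944  0.        ]
shift [-4.162 -3.787  0.015] turn [-0.001  0.001  0.662] at [0.2944 0.6067 0.241 ] w 0.0852 F [-0.1  0.3  1.1] t 0.1
```

View pics/crop2.png

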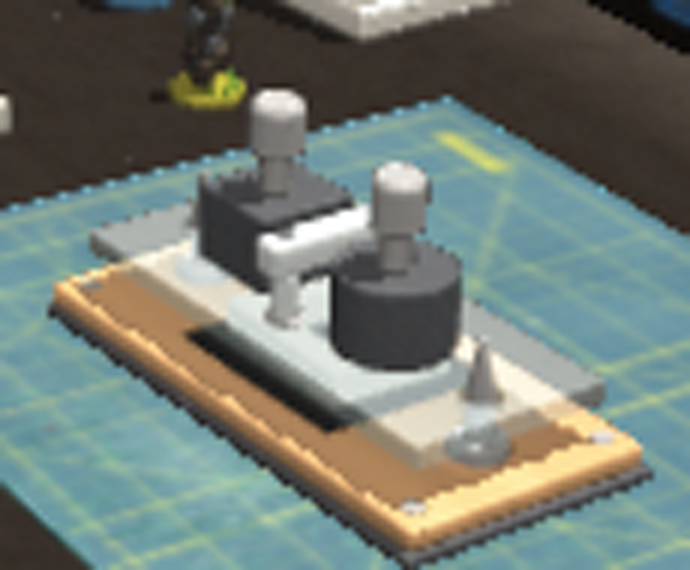

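```bash
python3 -m handwheel '[[0,-0.33,0,0,0,0.09,0.55],[0,-0.66,0,0,0,0.18,0.55],[0,-1,0,0,0,0.27,0.55],[0,-1,0,0,0,0.36,0.55],[0,-1,0,0,0,0.45,0.55],[0,-1,0,0,0,0.54,0.55],[0,-1,0,0,0,0.62,0.55],[0,-1,0,0,0,0.662,0.55],[0,-1,0,0,0,0.662,0.55]]' 40; python3 -c "
from h import *
go([.608,-.177,.24],4.5)"
```

```text
t: 1.0
tcp_pos: [0.229, 0.472, 0.2418]
orientation: [0.679, 0.734, -0.0, 0.0]
contact_force: [-0.4, -0.2, 0.3]
width: 0.0466
finger_force: 0.0
shift [-4.512  2.177  0.014] turn [-0.  0.  0.] at [0.229  0.472  0.2418] w 0.0466 F [-0.4 -0.2  0.3] t 1.0
```

The scene crop confirms both weights upright on the plate with their knobs at crop (278,110) and (400,185), and the handle between them.

```bash
python3 -m handwheel '[[-0.3,0.15,0,0,0,0,0.5],[-0.6,0.3,0,0,0,0,0.5],[-0.9,0.44,0,0,0,0,0.5]]' >/dev/null
python3 -m handwheel '[[-0.3,0.15,0,0,0,0,0.5],[-0.6,0.3,0,0,0,0,0.5],[-0.9,0.44,0,0,0,0,0.5]]' >/dev/null
python3 -m handwheel '[[-0.3,0.15,0,0,0,0,0.5],[-0.6,0.3,0,0,0,0,0.5],[-0.9,0.44,0,0,0,0,0.5]]' >/dev/null
python3 -m handwheel '[[-0.3,0.15,0,0,0,0,0.5],[-0.6,0.3,0,0,0,0,0.5],[-0.9,0.44,0,0,0,0,0.5]]' >/dev/null
python3 -m handwheel '[[-0.3,0.15,0,0,0,0,0.5],[-0.6,0.3,0,0,0,0,0.5],[-0.9,0.42,0,0,0,0,0.5],[-0.9,0.42,0,0,0,0,0.5],[-0.9,0.42,0,0,0,0,0.5]]'
python3 -c "
from h import *
go([.608,-.177,.0845],4.5)"
```

```text
t: 2.7
tcp_pos: [0.6078, -0.1747, 0.2412]
orientation: [0.679, 0.734, -0.0, -0.001]
contact_force: [-0.9, 0.5, -0.3]
width: 0.0427
finger_force: 0.0
shift [-0.016  0.002  1.045] turn [-0.001 -0.001 -0.   ] at [ 0.6078 -0.1747  0.2412] w 0.0427 F [-0.9  0.5 -0.3] t 2.7
```

```bash
python3 -m handwheel '[[-0.016,0,0.3,0,0,0,0.5],[-0.016,0,0.6,0,0,0,0.5],[-0.016,0,0.8,0,0,0,0.5],[-0.016,0,0.95,0,0,0,0.5],[-0.016,0,1,0,0,0,0.5],[-0.016,0,1,0,0,0,0.5]]'
python3 -m handwheel '[[0,0,0.045,0,0,0,0.5],[0,0,0.045,0,0,0,0.5],[0,0,0.045,0,0,0,0],[0,0,0.045,0,0,0,0],[0,0,0.045,0,0,0,0],[0,0,0.045,0,0,0,0],[0,0,0.045,0,0,0,0],[0,0,0.045,0,0,0,0]]' 40
python3 -c "
from h import *
snap('scene','s1.png');snap('top')
go([.43,.01,.2],4.5)"
```

```text
t: 3.3
tcp_pos: [0.6068, -0.1746, 0.0911]
orientation: [0.678, 0.735, -0.001, -0.001]
contact_force: [-0.3, -0.0, -0.0]
width: 0.0431
finger_force: 0.0
t: 4.1
tcp_pos: [0.6086, -0.1764, 0.0867]
orientation: [0.679, 0.734, 0.0, 0.0]
contact_force: [-1.8, 0.3, 5.6]
width: 0.018
finger_force: 39.2
shift [ 1.333 -1.088 -0.757] turn [0.001 0.    0.   ] at [ 0.6086 -0.1764  0.0868] w 0.0182 F [-3.6  0.4  5.2] t 4.2
```

Run:
```python
from h import *
cv2.imwrite('pics/c3.png',cv2.resize(cv2.imread('pics/s1.png')[170:330,290:450],None,fx=4,fy=3.7,interpolation=cv2.INTER_CUBIC))
```

```text
(no output)
```

View pics/c3.png

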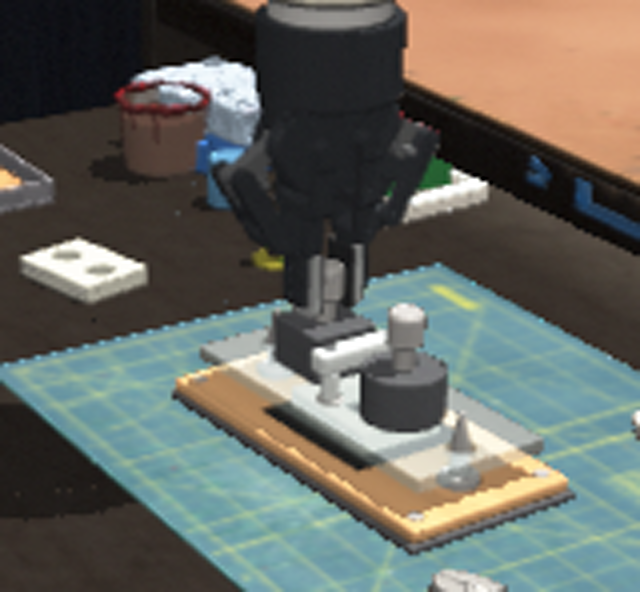

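The picture shows the square weight's knob between the fingers at (330,285), with nothing else touched.

```bash
python3 -m handwheel '[[0,0,-0.1,0,0,0,0],[0,0,-0.3,0,0,0,0],[0,0,-0.5,0,0,0,0],[0.2,-0.2,-0.5,0,0,0,0],[0.45,-0.4,-0.5,0,0,0,0],[0.7,-0.6,-0.5,0,0,0,0],[0.9,-0.8,-0.5,0,0,0,0],[1,-0.95,-0.5,0,0,0,0],[1,-1,-0.5,0,0,0,0]]' 60
python3 -c "
from h import *
go([.43,.025,.049],4.5)"
```

```text
t: 5.1
tcp_pos: [0.4433, -0.0366, 0.1597]
orientation: [0.678, 0.735, -0.001, -0.001]
contact_force: [0.1, -0.2, -4.2]
width: 0.0177
finger_force: 59.3
shift [ 0.415 -0.053  0.739] turn [-0.002 -0.001  0.002] at [ 0.4433 -0.0366  0.1597] w 0.0177 F [ 0.1 -0.2 -4.2] t 5.1
```

```bash
python3 -m handwheel '[[0.2,-0.05,0.1,0,0,0,0],[0.41,-0.05,0.25,0,0,0,0],[0.41,-0.05,0.45,0,0,0,0],[0.41,-0.05,0.6,0,0,0,0],[0.41,-0.05,0.69,0,0,0,0],[0.41,-0.05,0.715,0,0,0,0],[0.41,-0.05,0.725,0,0,0,0],[0.41,-0.05,0.735,0,0,0,0],[0.41,-0.05,0.735,0,0,0,0]]'
python3 -c "
from h import *
go([.43,.025,.0485],4.5)"
```

```text
t: 6.0
tcp_pos: [0.4354, 0.0221, 0.0511]
orientation: [0.679, 0.734, 0.001, 0.001]
contact_force: [0.3, -0.5, -4.3]
width: 0.0173
finger_force: 59.3
shift [ 0.022 -0.034  0.018] turn [0.001 0.    0.   ] at [0.4354 0.0221 0.0511] w 0.0173 F [ 0.3 -0.5 -4.3] t 6.0
```

```bash
python3 -m handwheel '[[0,0,0,0,0,0,0],[0,0,0.012,0,0,0,0],[0,0,0.012,0,0,0,0],[0,0,0.012,0,0,0,0]]'
```

```text
t: 6.4
tcp_pos: [0.4344, 0.0223, 0.0485]
orientation: [0.679, 0.735, 0.0, 0.0]
contact_force: [-0.8, 0.6, -3.6]
width: 0.018
finger_force: 59.3
```

```bash
python3 -m handwheel '[[0,0,0.01,0,0,0,0],[0,0,0.01,0,0,0,0],[0,0,0.02,0,0,0,0],[0,0,0.02,0,0,0,0]]'
```

```text
t: 6.8
tcp_pos: [0.4348, 0.0223, 0.0483]
orientation: [0.679, 0.735, -0.0, -0.0]
contact_force: [-10.5, 0.4, 22.4]
width: 0.018
finger_force: 62.3
```

```bash
python3 -m handwheel '[[0,0,-0.018,0,0,0,0],[0,0,-0.018,0,0,0,0.3],[0,0,-0.018,0,0,0,0.5],[0,0,-0.018,0,0,0,0.5],[0,0,-0.1,0,0,0,0.5],[0,0,-0.4,0,0,0,0.5],[0,0,-0.7,0,0,0,0.5],[-0.3,0.3,-0.75,0,0,0,0.5],[-0.6,0.6,-0.75,0,0,0,0.5],[-0.9,0.9,-0.75,0,0,0,0.5],[-1,1,-0.75,0,0,0,0.5],[-1,1,-0.75,0,0,0,0.5]]'
python3 -c "
from h import *
go([.611,-.2475,.0865],4.5)"
```

```text
t: 8.0
tcp_pos: [0.5997, -0.1189, 0.1592]
orientation: [0.679, 0.734, 0.001, 0.002]
contact_force: [0.2, 0.7, -0.2]
width: 0.0428
finger_force: 0.0
shift [-0.86   0.007  0.487] turn [ 0.002  0.001 -0.001] at [ 0.5997 -0.1189  0.1592] w 0.0428 F [ 0.2  0.7 -0.2] t 8.0
```

```bash
python3 -m handwheel '[[-0.3,0,0,0,0,0,0.5],[-0.6,0,0,0,0,0,0.5],[-0.86,0.007,0,0,0,0,0.5],[-0.86,0.007,0,0,0,0,0.5],[-0.86,0.007,0.2,0,0,0,0.5],[-0.86,0.007,0.4,0,0,0,0.5],[-0.86,0.007,0.48,0,0,0,0.5],[-0.86,0.007,0.48,0,0,0,0.5]]'
python3 -c "
from h import *
go([.611,-.2475,.0865],4.5)"
python3 -m handwheel '[[0,0,0,0,0,0,0],[0,0,0,0,0,0,0],[0,0,0,0,0,0,0],[0,0,0,0,0,0,0],[0,0,0,0,0,0,0]]' 60
python3 -c "
from h import *
go([.43,-.045,.18],4.5)"
```

```text
t: 8.8
tcp_pos: [0.6049, -0.2422, 0.0836]
orientation: [0.678, 0.735, -0.001, -0.003]
contact_force: [0.1, -0.0, 0.0]
width: 0.0426
finger_force: 0.0
shift [-0.038  0.038 -0.02 ] turn [-0.003 -0.002  0.001] at [ 0.6049 -0.2422  0.0836] w 0.0426 F [ 0.1 -0.   0. ] t 8.8
t: 9.3
tcp_pos: [0.6087, -0.2444, 0.088]
orientation: [0.679, 0.735, 0.001, 0.002]
contact_force: [1.8, 0.5, 4.4]
width: 0.0176
finger_force: 59.1
shift [ 1.419 -1.08  -0.62 ] turn [0.002 0.001 0.   ] at [ 0.6087 -0.2444  0.088 ] w 0.0176 F [1.8 0.5 4.4] t 9.3
```

```bash
python3 -m handwheel '[[0,0,-0.1,0,0,0,0],[0,0,-0.3,0,0,0,0],[0,0,-0.5,0,0,0,0],[0.2,-0.2,-0.5,0,0,0,0],[0.45,-0.4,-0.5,0,0,0,0],[0.7,-0.65,-0.5,0,0,0,0],[0.9,-0.85,-0.5,0,0,0,0],[1,-1,-0.5,0,0,0,0],[1,-1,-0.5,0,0,0,0]]' 60
python3 -c "
from h import *
go([.43,-.045,.0485],4.5)"
```

```text
t: 10.2
tcp_pos: [0.4403, -0.1039, 0.1593]
orientation: [0.678, 0.735, -0.002, -0.003]
contact_force: [0.3, -0.3, -3.0]
width: 0.0173
finger_force: 59.5
shift [ 0.395 -0.032  0.74 ] turn [-0.004 -0.002  0.001] at [ 0.4403 -0.1039  0.1593] w 0.0173 F [ 0.3 -0.3 -3. ] t 10.2
```

```bash
python3 -m handwheel '[[0.2,-0.02,0.1,0,0,0,0],[0.39,-0.02,0.25,0,0,0,0],[0.39,-0.02,0.45,0,0,0,0],[0.39,-0.02,0.6,0,0,0,0],[0.39,-0.02,0.68,0,0,0,0],[0.39,-0.02,0.71,0,0,0,0],[0.39,-0.02,0.725,0,0,0,0],[0.39,-0.02,0.735,0,0,0,0],[0.39,-0.02,0.735,0,0,0,0],[0.39,-0.02,0.735,0,0,0,0]]'
python3 -m handwheel '[[0,0,0.005,0,0,0,0],[0,0,0.01,0,0,0,0],[0,0,0.01,0,0,0,0]]'
```

```text
t: 11.2
tcp_pos: [0.4389, -0.0484, 0.0516]
orientation: [0.679, 0.734, 0.0, 0.001]
contact_force: [-0.4, 0.7, -3.8]
width: 0.0181
finger_force: 59.5
t: 11.5
tcp_pos: [0.4385, -0.0482, 0.0497]
orientation: [0.679, 0.735, 0.0, 0.0]
contact_force: [-0.3, 1.1, -1.7]
width: 0.0176
finger_force: 59.7
```

```bash
python3 -m handwheel '[[0,0,0.01,0,0,0,0],[0,0,0.01,0,0,0,0],[0,0,0.01,0,0,0,0.3],[0,0,0.01,0,0,0,0.5],[0,0,0.01,0,0,0,0.5],[0,0,-0.1,0,0,0,0.5],[0,0,-0.4,0,0,0,0.5],[0,0,-0.7,0,0,0,0.5],[0,0,-0.75,0,0,0,0.5]]'
python3 -c "
from h import *
go([.4395,-.1,.05],4.5)
s=snap('top'); im=s['img'][200:340,330:470,::-1]; snap('scene','s4.png')
go([.6087,-.2104,.0575],-85.5)"
```

```text
t: 12.4
tcp_pos: [0.4422, -0.0489, 0.1675]
orientation: [0.679, 0.735, 0.003, 0.004]
contact_force: [0.2, 0.2, 1.1]
width: 0.0428
finger_force: 0.0
shift [-0.336 -0.053  0.784] turn [0.007 0.002 0.   ] at [ 0.4422 -0.0489  0.1675] w 0.0428 F [0.2 0.2 1.1] t 12.4
shift [-1.164  1.033  0.716] turn [ 0.003 -0.002  1.   ] at [ 0.4399 -0.0485  0.1639] w 0.0429 F [-0.6  0.3 -0.5] t 12.5
```

View pics/s4.png

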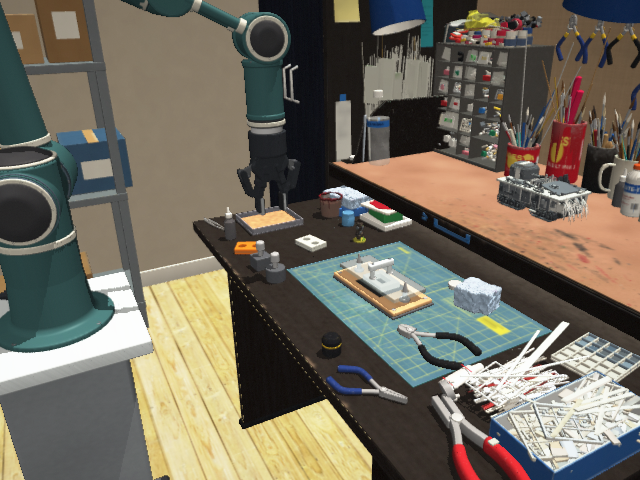

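The picture shows both weights standing on the desk at (262,258) and (275,268). The plate with its handle sits on the press at (381,270).

```bash
python3 -m handwheel '[[-0.1,0.1,0,0,0,0.09,0.5],[-0.2,0.2,0,0,0,0.18,0.5],[-0.3,0.3,0,0,0,0.27,0.5],[-0.4,0.4,0,0,0,0.36,0.5],[-0.5,0.5,0,0,0,0.45,0.5],[-0.6,0.6,0,0,0,0.54,0.5],[-0.7,0.7,0,0,0,0.63,0.5],[-0.8,0.8,0,0,0,0.72,0.5],[-0.9,0.9,0,0,0,0.81,0.5],[-1,1,0,0,0,0.9,0.5],[-1,1,0,0,0,0.99,0.5],[-1,1,0,0,0,0.99,0.5]]'
python3 -c "
from h import *
go([.609,-.211,.057],-86)
s=snap('top'); "
```

```text
t: 13.7
tcp_pos: [0.5982, -0.1858, 0.1584]
orientation: [0.999, 0.047, -0.002, -0.001]
contact_force: [-0.1, 0.4, -0.1]
width: 0.0424
finger_force: 0.0
shift [0.059 0.176 0.675] turn [-0.001  0.003  0.015] at [ 0.5982 -0.1858  0.1584] w 0.0424 F [-0.1  0.4 -0.1] t 13.7
```

```bash
python3 -m handwheel '[[0.06,0.17,0.0,0,0,0.01,0.5],[0.06,0.17,0.2,0,0,0.01,0.5],[0.06,0.17,0.4,0,0,0.01,0.5],[0.06,0.17,0.55,0,0,0.01,0.5],[0.06,0.17,0.63,0,0,0.01,0.5],[0.06,0.17,0.65,0,0,0.01,0.5],[0.06,0.17,0.65,0,0,0.01,0.5],[0.06,0.17,0.65,0,0,0.01,0.5]]'
python3 -c "
from h import *
go([.609,-.211,.057],-86)"
```

```text
t: 14.55
tcp_pos: [0.6119, -0.2106, 0.0657]
orientation: [0.999, 0.04, 0.001, 0.0]
contact_force: [0.0, -0.6, 0.5]
width: 0.0425
finger_force: 0.0
shift [-0.019  0.001  0.058] turn [ 0.001 -0.001  0.006] at [ 0.6119 -0.2106  0.0657] w 0.0425 F [ 0.  -0.6  0.5] t 14.55
```

```bash
python3 -m handwheel '[[-0.02,0,0.03,0,0,0,0.5],[-0.02,0,0.045,0,0,0,0.5],[-0.02,0,0.045,0,0,0,0.5],[-0.02,0,0.045,0,0,0,0],[-0.02,0,0.045,0,0,0,0],[-0.02,0,0.045,0,0,0,0],[-0.02,0,0.045,0,0,0,0],[-0.02,0,0.045,0,0,0,0],[-0.02,0,0.045,0,0,0,0]]' 60
python3 -c "
from h import *
go([.609,-.211,.0575],-86)"
```

```text
t: 15.45
tcp_pos: [0.6082, -0.2109, 0.0579]
orientation: [0.999, 0.04, 0.0, 0.0]
contact_force: [0.0, -1.3, 2.4]
width: 0.0107
finger_force: 59.2
shift [0.005 0.001 0.003] turn [ 0.    -0.001  0.006] at [ 0.6082 -0.2109  0.0579] w 0.0107 F [ 0.  -1.3  2.4] t 15.45
```

```bash
python3 -m handwheel '[[0,0,-0.03,0,0,0,0],[0,0,-0.08,0,0,0,0],[0,0,-0.16,0,0,0,0],[0,0,-0.26,0,0,0,0],[0,0,-0.38,0,0,0,0],[0,0,-0.5,0,0,0,0],[0,0,-0.5,0,0,0,0]]'
python3 -c "
from h import *
go([.432,-.185,.0285],-90);snap('scene','s5.png')"
```

```text
t: 16.15
tcp_pos: [0.6104, -0.2113, 0.1373]
orientation: [0.999, 0.04, 0.003, 0.001]
contact_force: [0.4, 0.1, -1.1]
width: 0.0108
finger_force: 58.9
shift [-1.177 -0.271  0.717] turn [ 0.002 -0.004  0.05 ] at [ 0.6104 -0.2113  0.1373] w 0.0108 F [ 0.4  0.1 -1.1] t 16.15
```

Run:
```python
from h import *
cv2.imwrite('pics/c5.png',cv2.resize(cv2.imread('pics/s5.png')[170:330,290:450],None,fx=4,fy=3.7,interpolation=cv2.INTER_CUBIC))
```

```text
(no output)
```

View pics/c5.png

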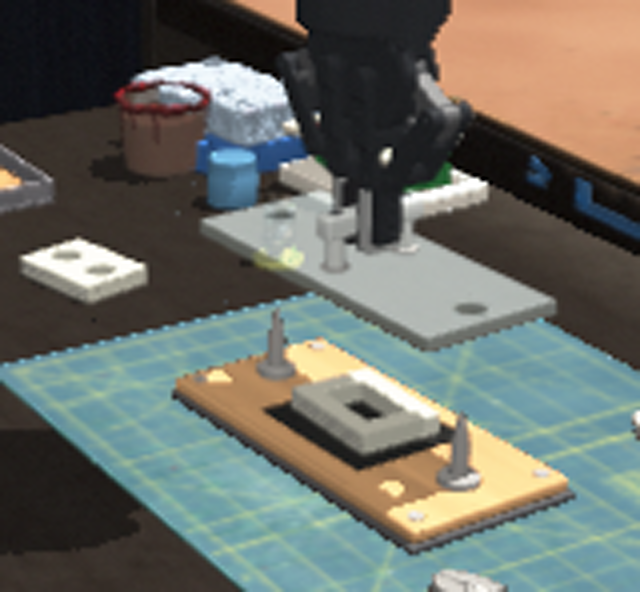

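The plate hangs level in the grip, clear of both pins. The windowed bulkhead lies on the pad at (368,410).

```bash
python3 -m handwheel '[[-0.1,-0.02,-0.05,0,0,0,0],[-0.3,-0.05,-0.05,0,0,0,0],[-0.5,-0.1,-0.05,0,0,0.02,0],[-0.7,-0.15,0,0,0,0.04,0],[-0.85,-0.2,0,0,0,0.05,0],[-1,-0.25,0,0,0,0.05,0],[-1,-0.27,0,0,0,0.05,0],[-1,-0.27,0,0,0,0.05,0]]'
python3 -c "
from h import *
go([.432,-.185,.0285],-90)"
```

```text
t: 17.0
tcp_pos: [0.4544, -0.1816, 0.132]
orientation: [1.0, 0.0, -0.0, -0.0]
contact_force: [0.4, 0.5, -2.1]
width: 0.0106
finger_force: 58.8
shift [-0.149  0.023  0.69 ] turn [-0.  0.  0.] at [ 0.4544 -0.1816  0.132 ] w 0.0106 F [ 0.4  0.5 -2.1] t 17.0
```

```bash
python3 -m handwheel '[[-0.15,0.02,0.1,0,0,0,0],[-0.15,0.02,0.25,0,0,0,0],[-0.15,0.02,0.4,0,0,0,0],[-0.15,0.02,0.55,0,0,0,0],[-0.15,0.02,0.63,0,0,0,0],[-0.15,0.02,0.66,0,0,0,0],[-0.15,0.02,0.675,0,0,0,0],[-0.15,0.02,0.685,0,0,0,0],[-0.15,0.02,0.69,0,0,0,0],[-0.15,0.02,0.69,0,0,0,0]]'
```

```text
t: 18.0
tcp_pos: [0.4332, -0.1854, 0.0297]
orientation: [1.0, 0.0, 0.001, 0.0]
contact_force: [0.1, -0.2, -2.7]
width: 0.0109
finger_force: 58.8
```

```bash
python3 -m handwheel '[[0,0,0.005,0,0,0,0],[0,0,0.01,0,0,0,0],[0,0,0.01,0,0,0,0],[0,0,0.01,0,0,0,0]]'
```

```text
t: 18.4
tcp_pos: [0.4326, -0.1851, 0.0275]
orientation: [1.0, 0.0, 0.0, 0.0]
contact_force: [-0.6, -0.8, -2.6]
width: 0.0106
finger_force: 58.8
```

```bash
python3 -m handwheel '[[0,0,0.005,0,0,0,0],[0,0,0.01,0,0,0,0],[0,0,0.01,0,0,0,0]]'
```

```text
t: 18.7
tcp_pos: [0.4327, -0.1852, 0.0273]
orientation: [1.0, 0.0, -0.0, -0.0]
contact_force: [-5.4, 2.1, 10.2]
width: 0.0106
finger_force: 60.7
```

```bash
python3 -m handwheel '[[0,0,-0.01,0,0,0,0.3],[0,0,-0.01,0,0,0,0.4],[0,0,-0.01,0,0,0,0.4],[0,0,-0.1,0,0,0,0.4],[0,0,-0.35,0,0,0,0.5],[0,0,-0.65,0,0,0,0.7],[0,-0.3,-0.65,0,0,0,0.7],[0,-0.6,-0.65,0,0,0,0.8],[0,-0.9,-0.65,0,0,0,0.8],[0,-1,-0.65,0,0,0,0.8]]'
python3 - <<'E'
from h import *
s=snap('top','t6.png')
cv2.imwrite('pics/c6.png',cv2.resize(s['img'][200:340,250:470,::-1],None,fx=3.6,fy=3.6,interpolation=cv2.INTER_CUBIC))
E
```

```text
t: 19.7
tcp_pos: [0.4322, -0.0322, 0.1245]
orientation: [1.0, 0.001, 0.0, -0.001]
contact_force: [0.8, -0.1, -0.1]
width: 0.0682
finger_force: 0.0
```

View pics/c6.png

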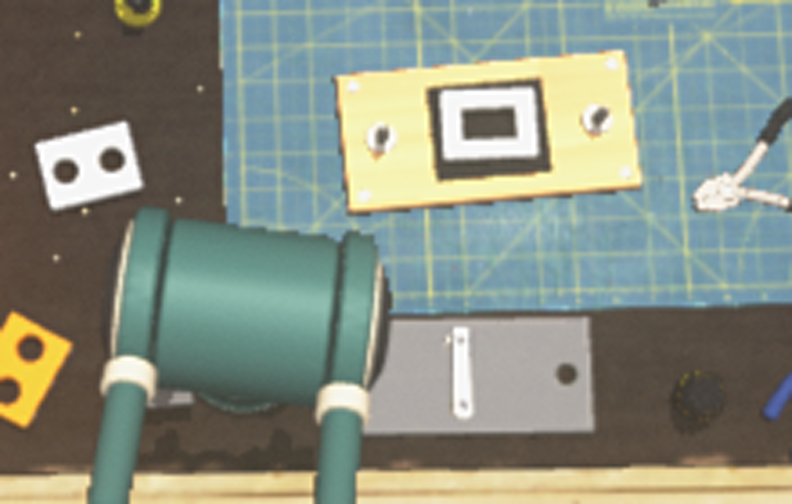

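The crop shows the windowed bulkhead at (490,125) on the pad, the two-hole one at (90,165), the pins at (380,138) and (598,120), and the plate flat on the desk around (470,370).

Run:
```python
from h import *
s=dict(np.load('/tmp/top.npz')); hsv=cv2.cvtColor(s['img'],cv2.COLOR_RGB2HSV); H,S,V=[hsv[:,:,i].astype(int) for i in range(3)]
def rect(mask,z,roi,nm):
    u0,u1,v0,v1=roi; m=np.zeros(mask.shape,np.uint8); m[v0:v1,u0:u1]=mask[v0:v1,u0:u1]*255
    c=max(cv2.findContours(m,cv2.RETR_EXTERNAL,cv2.CHAIN_APPROX_NONE)[0],key=cv2.contourArea)[:,0]
    w=np.array([onz(s,a,b,z)[:2] for a,b in c],np.float32)
    r=cv2.minAreaRect(w*1000); print(nm,np.round(r[0],1),np.round(r[1],1),round(r[2],2))
rect((S<60)&(V>150),.0305,(368,405,218,252),'win')
rect((S<60)&(V>150),.012,(255,295,228,262),'two')
rect((V<70)|((S<60)&(V>150)),.0185,(366,404,219,252),'pad')
rect((H<30)&(S>60)&(V>120),.0165,(340,432,210,262),'board')
go([.607,-.2105,.15],4.5)
```

```text
win [ 611.1 -210.4] [50.9 68.4] 1.91
two [587.   75.5] [50.5 68.2] 13.66
pad [ 613.6 -212.1] [51.3 69. ] 1.91
board [ 608.1 -211.1] [102.1 210.3] 4.48
shift [ 1.161  1.196 -0.172] turn [-0.000e+00 -1.000e-03 -1.048e+00] at [ 0.4323 -0.0316  0.1244] w 0.0683 F [-0.3  0.8  0.2] t 19.75
```

```bash
python3 -m handwheel '[[0.1,0.1,-0.17,0,0,-0.09,0.75],[0.2,0.2,-0.17,0,0,-0.18,0.75],[0.3,0.3,-0.17,0,0,-0.27,0.75],[0.4,0.4,-0.17,0,0,-0.36,0.75],[0.5,0.5,-0.17,0,0,-0.45,0.75],[0.6,0.6,-0.17,0,0,-0.54,0.75],[0.7,0.7,-0.17,0,0,-0.63,0.75],[0.8,0.8,-0.17,0,0,-0.72,0.75],[0.9,0.9,-0.17,0,0,-0.81,0.75],[1,1,-0.17,0,0,-0.9,0.75],[1,1,-0.17,0,0,-1,0.75],[1,1,-0.17,0,0,-1,0.75]]'
python3 -c "
from h import *
go([.610,-.2105,.031],3.5)"
```

```text
t: 20.95
tcp_pos: [0.5829, -0.1863, 0.1494]
orientation: [0.707, 0.707, -0.0, 0.0]
contact_force: [0.4, -0.1, -0.1]
width: 0.0639
finger_force: 0.0
shift [-0.162  0.181  0.789] turn [ 0.     0.    -0.039] at [ 0.5829 -0.1863  0.1494] w 0.0639 F [ 0.4 -0.1 -0.1] t 20.95
```

```bash
python3 -m handwheel '[[-0.16,0.18,0,0,0,-0.04,0.78],[-0.16,0.18,0.2,0,0,-0.04,0.78],[-0.16,0.18,0.45,0,0,-0.04,0.78],[-0.16,0.18,0.65,0,0,-0.04,0.78],[-0.16,0.18,0.72,0,0,-0.04,0.78],[-0.16,0.18,0.76,0,0,-0.04,0.78],[-0.16,0.18,0.76,0,0,-0.04,0.78],[-0.16,0.18,0.76,0,0,-0.04,0.78]]'
python3 -c "
from h import *
go([.610,-.2105,.031],3.5)"
```

```text
t: 21.75
tcp_pos: [0.611, -0.2096, 0.0369]
orientation: [0.685, 0.729, 0.001, 0.001]
contact_force: [0.0, -0.3, 0.9]
width: 0.0666
finger_force: 0.0
shift [-0.006 -0.007  0.04 ] turn [0.002 0.001 0.001] at [ 0.611  -0.2096  0.0369] w 0.0666 F [ 0.  -0.3  0.9] t 21.75
```

```bash
python3 -m handwheel '[[-0.006,-0.007,0.015,0,0,0,0.78],[-0.006,-0.007,0.03,0,0,0,0.78],[-0.006,-0.007,0.03,0,0,0,0.78],[-0.006,-0.007,0.03,0,0,0,0],[-0.006,-0.007,0.03,0,0,0,0],[-0.006,-0.007,0.03,0,0,0,0],[-0.006,-0.007,0.03,0,0,0,0]]' 40
python3 -c "
from h import *
go([.6095,-.2105,.13],4.5); s=snap('scene'); cv2.imwrite('pics/c7.png',cv2.resize(s['img'][190:330,290:450,::-1],None,fx=4,fy=4,interpolation=cv2.INTER_CUBIC))"
```

```text
t: 22.45
tcp_pos: [0.6092, -0.2102, 0.0311]
orientation: [0.684, 0.729, 0.0, 0.001]
contact_force: [-0.3, -0.5, 3.5]
width: 0.0468
finger_force: 42.4
shift [-0.003  0.003 -0.66 ] turn [ 0.001  0.    -0.01 ] at [ 0.6092 -0.2102  0.0311] w 0.0468 F [-0.3 -0.5  3.5] t 22.45
```

View pics/c7.png

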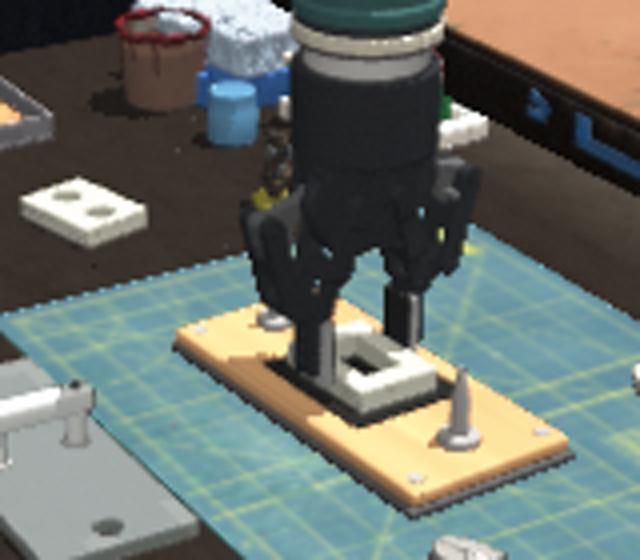

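The fingers hold the windowed bulkhead at its two long sides, at (320,350) and (405,315). Now I'll carry it to the tray.

```bash
python3 -m handwheel '[[0,0,-0.1,0,0,0,0],[0,0,-0.3,0,0,0,0],[0,0,-0.6,0,0,0,0],[0.1,0,-0.75,0,0,0,0],[0.35,-0.02,-0.75,0,0,0,0],[0.65,-0.05,-0.75,0,0,0,0],[0.95,-0.07,-0.75,0,0,0,0],[1,-0.07,-0.75,0,0,0,0]]' 60
python3 -m handwheel '[[0.3,-0.02,0,0,0,0,0],[0.6,-0.04,0,0,0,0,0],[0.9,-0.05,0,0,0,0,0],[1,-0.05,0,0,0,0,0]]' >/dev/null
python3 -m handwheel '[[0.3,-0.02,0,0,0,0,0],[0.6,-0.04,0,0,0,0,0],[0.9,-0.05,0,0,0,0,0],[1,-0.05,0,0,0,0,0],[1,-0.05,0,0,0,0,0]]'
python3 -c "
from h import *
go([.554,.2775,.017],3.5); s=snap('top')
hsv=cv2.cvtColor(s['img'],cv2.COLOR_RGB2HSV); m=(((hsv[:,:,2]<75))[221:252,367:404]).astype(np.uint8)
c=max(cv2.findContours(m,cv2.RETR_EXTERNAL,cv2.CHAIN_APPROX_NONE)[0],key=cv2.contourArea)[:,0]
w=np.array([onz(s,a+367,b+221,.0185)[:2] for a,b in c],np.float32); print(cv2.minAreaRect(w*1000))
"
```

```text
t: 23.3
tcp_pos: [0.587, -0.0568, 0.1431]
orientation: [0.683, 0.73, 0.0, -0.001]
contact_force: [0.7, 0.3, -0.7]
width: 0.0455
finger_force: 62.8
t: 24.2
tcp_pos: [0.5548, 0.2388, 0.1432]
orientation: [0.683, 0.73, -0.0, 0.0]
contact_force: [-1.0, -0.2, -0.2]
width: 0.046
finger_force: 62.8
shift [0.258 0.011 0.841] turn [0.    0.    0.003] at [0.5548 0.2388 0.1432] w 0.046 F [-1.  -0.2 -0.2] t 24.2Traceback (most recent call last):
  File "<string>", line 5, in <module>
    c=max(cv2.findContours(m,cv2.RETR_EXTERNAL,cv2.CHAIN_APPROX_NONE)[0],key=cv2.contourArea)[:,0]
      ~~~^^^^^^^^^^^^^^^^^^^^^^^^^^^^^^^^^^^^^^^^^^^^^^^^^^^^^^^^^^^^^^^^^^^^^^^^^^^^^^^^^^^^
ValueError: max() iterable argument is empty
```

```bash
python3 -m handwheel '[[0.25,0.01,0.1,0,0,0,0],[0.25,0.01,0.3,0,0,0,0],[0.25,0.01,0.55,0,0,0,0],[0.25,0.01,0.7,0,0,0,0],[0.25,0.01,0.78,0,0,0,0],[0.25,0.01,0.81,0,0,0,0],[0.25,0.01,0.83,0,0,0,0],[0.25,0.01,0.835,0,0,0,0],[0.25,0.01,0.835,0,0,0,0],[0.25,0.01,0.835,0,0,0,0]]'
python3 -c "
from h import *
s=snap('top','t8.png')
cv2.imwrite('pics/c8.png',cv2.resize(s['img'][200:300,150:440,::-1],None,fx=2.7,fy=2.7,interpolation=cv2.INTER_CUBIC))
hsv=cv2.cvtColor(s['img'],cv2.COLOR_RGB2HSV);print(hsv[236,360:412:3].tolist())"
```

```text
t: 25.25
tcp_pos: [0.5547, 0.2754, 0.019]
orientation: [0.684, 0.729, 0.001, 0.0]
contact_force: [-0.4, 1.5, -0.4]
width: 0.0459
finger_force: 62.8
[[29, 62, 246], [29, 72, 246], [28, 72, 246], [21, 106, 209], [17, 46, 89], [21, 46, 88], [18, 44, 87], [18, 44, 87], [19, 48, 90], [19, 49, 89], [19, 46, 89], [19, 45, 90], [21, 46, 89], [20, 44, 87], [26, 98, 235], [29, 68, 246], [29, 66, 246], [29, 68, 247]]
```

View pics/c8.png

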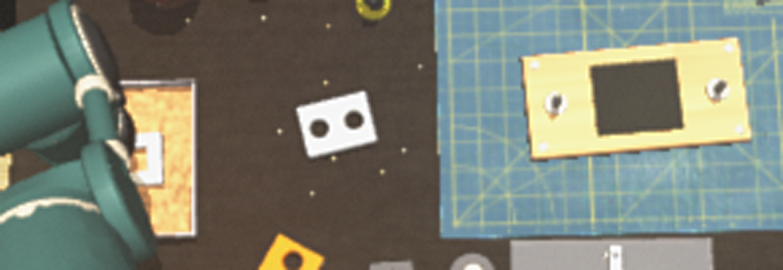

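The windowed bulkhead is over the tray at (150,155), and the press pad at (637,97) is empty. I'll lower and release, and measure the pad.

```bash
python3 -m handwheel '[[0,0,0.008,0,0,0,0],[0,0,0.015,0,0,0,0],[0,0,0.015,0,0,0,0],[0,0,0.015,0,0,0,0.3]]'
python3 -m handwheel '[[0,0,0,0,0,0,0.7],[0,0,0,0,0,0,0.75],[0,0,0,0,0,0,0.78],[0,0,-0.1,0,0,0,0.78],[0,0,-0.4,0,0,0,0.78],[0,0,-0.65,0,0,0,0.78],[-0.2,0,-0.65,0,0,0,0.78],[-0.5,0,-0.65,0,0,0,0.78],[-0.8,0,-0.65,0,0,0,0.78],[-1,0,-0.65,0,0,0,0.78],[-1,0,-0.65,0,0,0,0.78]]'
python3 -c "
from h import *
s=dict(np.load('/tmp/top.npz'))
hsv=cv2.cvtColor(s['img'],cv2.COLOR_RGB2HSV)
m=((hsv[:,:,2]<165)[215:258,360:410]).astype(np.uint8)
m=cv2.morphologyEx(m,cv2.MORPH_OPEN,np.ones((5,5)))
c=max(cv2.findContours(m,cv2.RETR_EXTERNAL,cv2.CHAIN_APPROX_NONE)[0],key=cv2.contourArea)[:,0]
w=np.array([onz(s,a+360,b+215,.0185)[:2] for a,b in c],np.float32); print(cv2.minAreaRect(w*1000))
go([.587,.0755,.0126],13.7)
"
```

```text
t: 25.7
tcp_pos: [0.5539, 0.2752, 0.0158]
orientation: [0.684, 0.729, 0.0, 0.0]
contact_force: [-0.5, 0.5, 1.5]
width: 0.0461
finger_force: 63.0
t: 26.8
tcp_pos: [0.5637, 0.122, 0.1142]
orientation: [0.686, 0.728, 0.0, 0.001]
contact_force: [-0.6, 0.3, 0.6]
width: 0.0665
finger_force: 0.0
((608.5347900390625, -212.0985565185547), (68.60612487792969, 82.17189025878906), 4.468456745147705)
shift [-0.318  0.136  0.678] turn [ 0.001  0.001 -0.114] at [0.5637 0.122  0.1142] w 0.0665 F [-0.6  0.3  0.6] t 26.8
```

```bash
python3 -m handwheel '[[-0.2,0.1,0,0,0,-0.08,0.78],[-0.32,0.136,0,0,0,-0.114,0.78],[-0.32,0.136,0.2,0,0,-0.114,0.78],[-0.32,0.136,0.4,0,0,-0.114,0.78],[-0.32,0.136,0.55,0,0,-0.114,0.78],[-0.32,0.136,0.62,0,0,-0.114,0.78],[-0.32,0.136,0.64,0,0,-0.114,0.78],[-0.32,0.136,0.65,0,0,-0.114,0.78],[-0.32,0.136,0.65,0,0,-0.114,0.78]]'
python3 -c "
from h import *
go([.587,.0755,.0132],13.7)"
```

```text
t: 27.7
tcp_pos: [0.5879, 0.0791, 0.0168]
orientation: [0.616, 0.788, 0.001, 0.001]
contact_force: [0.4, -0.1, 1.0]
width: 0.0667
finger_force: 0.0
shift [-0.022 -0.011  0.024] turn [0.001 0.    0.002] at [0.5879 0.0791 0.0168] w 0.0667 F [ 0.4 -0.1  1. ] t 27.7
```

```bash
python3 -m handwheel '[[-0.012,-0.006,0.01,0,0,0,0.78],[-0.012,-0.006,0.015,0,0,0,0.78],[-0.012,-0.006,0.015,0,0,0,0.78]]'
python3 -c "
from h import *
go([.587,.0755,.0132],13.7)"
python3 -m handwheel '[[0,0,0,0,0,0,0],[0,0,0,0,0,0,0],[0,0,0,0,0,0,0],[0,0,0,0,0,0,0]]' 60
```

```text
t: 28.0
tcp_pos: [0.5865, 0.0767, 0.0137]
orientation: [0.616, 0.787, 0.0, 0.0]
contact_force: [-0.1, 0.7, -0.6]
width: 0.067
finger_force: 0.0
shift [-0.008  0.001  0.003] turn [0.    0.    0.002] at [0.5865 0.0767 0.0137] w 0.067 F [-0.1  0.7 -0.6] t 28.0
t: 28.4
tcp_pos: [0.587, 0.0768, 0.014]
orientation: [0.616, 0.787, 0.0, 0.0]
contact_force: [-0.0, -0.6, 5.6]
width: 0.046
finger_force: 61.9
```

```bash
python3 -m handwheel '[[0,0,-0.1,0,0,0,0],[0,0,-0.3,0,0,0,0],[0,0,-0.6,0,0,0,0],[-0.1,0,-0.75,0,0,0.03,0],[-0.35,-0.08,-0.75,0,0,0.06,0],[-0.65,-0.15,-0.75,0,0,0.102,0],[-0.95,-0.2,-0.75,0,0,0.102,0],[-1,-0.2,-0.75,0,0,0.102,0],[-1,-0.2,-0.75,0,0,0.102,0]]' 60
python3 -c "
from h import *
go([.6088,-.2101,.0325],4.5);snap('scene','s9.png')"
```

```text
t: 29.3
tcp_pos: [0.5931, -0.0775, 0.1261]
orientation: [0.679, 0.735, 0.0, -0.0]
contact_force: [-0.2, 0.3, -0.7]
width: 0.0459
finger_force: 61.6
shift [-0.89   0.034  0.624] turn [ 0. -0.  0.] at [ 0.5931 -0.0775  0.1261] w 0.0459 F [-0.2  0.3 -0.7] t 29.3
```

```bash
python3 -m handwheel '[[-0.3,0.01,0,0,0,0,0],[-0.6,0.03,0,0,0,0,0],[-0.85,0.034,0,0,0,0,0],[-0.89,0.034,0,0,0,0,0],[-0.89,0.034,0.15,0,0,0,0],[-0.89,0.034,0.35,0,0,0,0],[-0.89,0.034,0.5,0,0,0,0],[-0.89,0.034,0.57,0,0,0,0],[-0.89,0.034,0.59,0,0,0,0],[-0.89,0.034,0.59,0,0,0,0],[-0.89,0.034,0.59,0,0,0,0]]'
python3 -c "
from h import *
go([.6088,-.2101,.0325],4.5)"
```

```text
t: 30.45
tcp_pos: [0.6104, -0.2085, 0.0387]
orientation: [0.677, 0.736, 0.0, 0.001]
contact_force: [0.1, -0.6, 0.3]
width: 0.0458
finger_force: 61.6
shift [-0.009 -0.012  0.042] turn [0.001 0.001 0.003] at [ 0.6104 -0.2085  0.0387] w 0.0458 F [ 0.1 -0.6  0.3] t 30.45
```

```bash
python3 -m handwheel '[[-0.006,-0.008,0.015,0,0,0.003,0],[-0.006,-0.008,0.03,0,0,0.003,0],[-0.006,-0.008,0.03,0,0,0.003,0],[-0.006,-0.008,0.035,0,0,0.003,0],[-0.006,-0.008,0.035,0,0,0.003,0]]'
python3 -c "
from h import *
go([.6088,-.2101,.0325],4.5)"
```

```text
t: 30.95
tcp_pos: [0.6082, -0.2099, 0.0325]
orientation: [0.679, 0.734, -0.0, 0.0]
contact_force: [-1.2, 0.1, 3.9]
width: 0.0459
finger_force: 62.0
shift [-0.002  0.004  0.   ] turn [ 0.     0.    -0.001] at [ 0.6082 -0.2099  0.0325] w 0.0459 F [-1.2  0.1  3.9] t 30.95
```

```bash
python3 -m handwheel '[[0,0,0,0,0,0,0.6],[0,0,0,0,0,0,0.75],[0,0,0,0,0,0,0.75],[0,0,-0.1,0,0,0,0.75],[0,0,-0.35,0,0,0,0.75],[0,0,-0.65,0,0,0,0.75],[0,-0.3,-0.65,0,0,0.09,0.6],[0,-0.6,-0.65,0,0,0.18,0.5],[0,-0.9,-0.65,0,0,0.27,0.4],[0,-1,-0.65,0,0,0.36,0.4],[0,-1,-0.65,0,0,0.45,0.4],[0,-1,-0.65,0,0,0.54,0.4]]'
python3 - <<'E'
from h import *
go([.4327,-.1852,.0273],-90)
s=snap('top'); hsv=cv2.cvtColor(s['img'],cv2.COLOR_RGB2HSV); H,S,V=[hsv[:,:,i].astype(int) for i in range(3)]
def rect(mask,z,roi,nm):
    u0,u1,v0,v1=roi; m=np.zeros(mask.shape,np.uint8); m[v0:v1,u0:u1]=mask[v0:v1,u0:u1]*255
    c=max(cv2.findContours(m,cv2.RETR_EXTERNAL,cv2.CHAIN_APPROX_NONE)[0],key=cv2.contourArea)[:,0]
    w=np.array([onz(s,a,b,z)[:2] for a,b in c],np.float32)
    r=cv2.minAreaRect(w*1000); print(nm,np.round(r[0],1),np.round(r[1],1),round(r[2],2))
rect((S<60)&(V>150),.0305,(368,405,218,252),'two')
cv2.imwrite('pics/c9.png',cv2.resize(s['img'][200:340,150:470,::-1],None,fx=2.5,fy=2.5,interpolation=cv2.INTER_CUBIC))
E
```

```text
t: 32.15
tcp_pos: [0.4581, -0.2216, 0.1309]
orientation: [0.922, 0.386, 0.001, 0.001]
contact_force: [-0.0, -0.4, -0.5]
width: 0.0341
finger_force: 0.0
shift [ 0.054 -0.292  0.69 ] turn [ 0.001 -0.001  0.505] at [ 0.4581 -0.2216  0.1309] w 0.0341 F [-0.  -0.4 -0.5] t 32.15
two [ 607.4 -211.5] [51.  68.3] 4.69
```

View pics/c9.png

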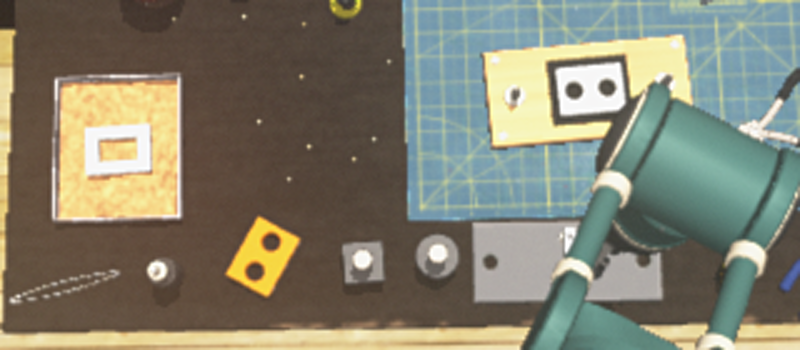

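The crop shows the windowed bulkhead in the tray at (118,150) and the two-hole bulkhead centred on the pad at (590,90), aligned. Both weights stand at (362,262) and (437,257), and the plate lies flat.

```bash
python3 -m handwheel '[[0.02,-0.1,0,0,0,0.09,0.4],[0.05,-0.25,0,0,0,0.18,0.4],[0.054,-0.292,0,0,0,0.27,0.4],[0.054,-0.292,0,0,0,0.36,0.4],[0.054,-0.292,0,0,0,0.45,0.4],[0.054,-0.292,0.1,0,0,0.505,0.4],[0.054,-0.292,0.3,0,0,0.505,0.4],[0.054,-0.292,0.5,0,0,0.505,0.4],[0.054,-0.292,0.6,0,0,0.505,0.4],[0.054,-0.292,0.65,0,0,0.505,0.4],[0.054,-0.292,0.65,0,0,0.505,0.4],[0.054,-0.292,0.65,0,0,0.505,0.4]]'
python3 -c "
from h import *
go([.4327,-.1852,.0273],-90)"
```

```text
t: 33.4
tcp_pos: [0.4337, -0.1854, 0.033]
orientation: [1.0, 0.004, 0.001, 0.0]
contact_force: [0.9, -0.7, 0.2]
width: 0.0345
finger_force: 0.0
shift [-0.007 -0.001  0.038] turn [ 0.    -0.001  0.005] at [ 0.4337 -0.1854  0.033 ] w 0.0345 F [ 0.9 -0.7  0.2] t 33.4
```

```bash
python3 -m handwheel '[[-0.005,0,0.02,0,0,0.005,0.4],[-0.005,0,0.036,0,0,0.005,0.4],[-0.005,0,0.036,0,0,0.005,0.4],[-0.005,0,0.036,0,0,0.005,0],[-0.005,0,0.036,0,0,0.005,0],[-0.005,0,0.036,0,0,0.005,0],[-0.005,0,0.036,0,0,0.005,0],[-0.005,0,0.036,0,0,0.005,0]]' 60
python3 -c "
from h import *
go([.4327,-.1852,.0273],-90)"
```

```text
t: 34.2
tcp_pos: [0.4323, -0.1852, 0.0269]
orientation: [1.0, -0.0, 0.0, 0.0]
contact_force: [-1.1, -0.4, 4.1]
width: 0.0112
finger_force: 59.8
shift [ 0.003 -0.    -0.002] turn [ 0.    -0.    -0.001] at [ 0.4323 -0.1852  0.0269] w 0.0112 F [-1.1 -0.4  4.1] t 34.2
```

```bash
python3 -m handwheel '[[0,0,-0.1,0,0,0,0],[0,0,-0.3,0,0,0,0],[0,0,-0.5,0,0,0,0],[0,0,-0.75,0,0,0,0],[0.15,0.03,-0.75,0,0,-0.02,0],[0.35,0.06,-0.75,0,0,-0.051,0],[0.55,0.1,-0.75,0,0,-0.051,0],[0.75,0.13,-0.75,0,0,-0.051,0],[0.9,0.15,-0.75,0,0,-0.051,0],[1,0.17,-0.75,0,0,-0.051,0],[1,0.17,-0.75,0,0,-0.051,0]]'
python3 -c "
from h import *
go([.6078,-.2109,.09],-85.4)"
```

```text
t: 35.3
tcp_pos: [0.5832, -0.2107, 0.138]
orientation: [0.999, 0.04, -0.0, -0.0]
contact_force: [0.2, 0.4, -2.2]
width: 0.0108
finger_force: 59.1
shift [0.164 0.015 0.32 ] turn [-0.  0. -0.] at [ 0.5832 -0.2107  0.138 ] w 0.0108 F [ 0.2  0.4 -2.2] t 35.3
```

```bash
python3 -m handwheel '[[0.08,0.01,0,0,0,0,0],[0.164,0.015,0.05,0,0,0,0],[0.164,0.015,0.15,0,0,0,0],[0.164,0.015,0.25,0,0,0,0],[0.164,0.015,0.29,0,0,0,0],[0.164,0.015,0.29,0,0,0,0],[0.164,0.015,0.29,0,0,0,0]]'
python3 -c "
from h import *
go([.6078,-.2109,.0579],-85.4); s=snap('top');q=snap('scene')
a=cv2.resize(s['img'][205:270,335:440,::-1],(630,390),interpolation=cv2.INTER_CUBIC);cv2.imwrite('pics/c10.png',cv2.resize(q['img'][200:330,310:450,::-1],None,fx=5,fy=4.5,interpolation=cv2.INTER_CUBIC))"
```

```text
t: 36.0
tcp_pos: [0.6062, -0.2109, 0.0951]
orientation: [0.999, 0.039, -0.0, -0.0]
contact_force: [0.2, 0.2, -1.1]
width: 0.0108
finger_force: 59.0
shift [0.011 0.001 0.248] turn [-0.     0.001 -0.001] at [ 0.6062 -0.2109  0.0951] w 0.0108 F [ 0.2  0.2 -1.1] t 36.0
```

View pics/c10.png

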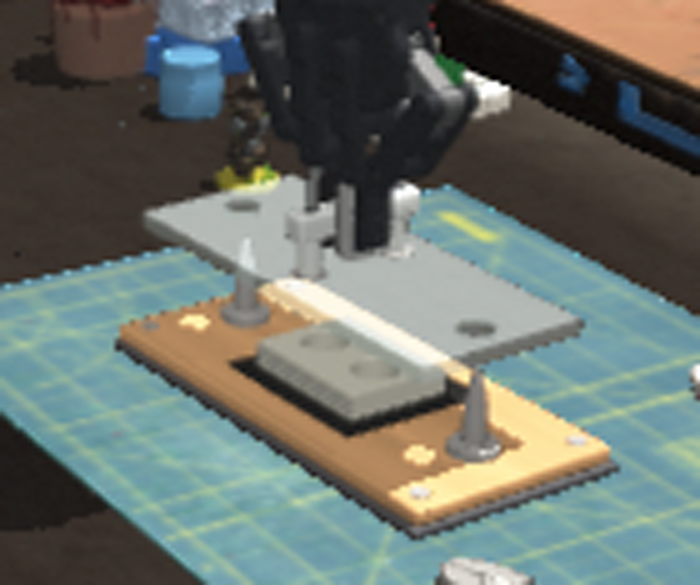

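The plate hole at (477,328) is directly above its pin tip at (477,372), and the hole at (243,205) is above the pin at (246,240). I'll lower it.

```bash
python3 -m handwheel '[[0.008,0,0.03,0,0,0,0],[0.008,0,0.06,0,0,0,0],[0.008,0,0.09,0,0,0,0],[0.008,0,0.12,0,0,0,0],[0.008,0,0.14,0,0,0,0],[0.008,0,0.14,0,0,0,0]]'
python3 -c "
from h import *
go([.6078,-.2109,.0579],-85.4)"
```

```text
t: 36.7
tcp_pos: [0.6073, -0.2106, 0.0736]
orientation: [0.999, 0.04, -0.001, -0.0]
contact_force: [-0.2, -0.4, -2.3]
width: 0.0105
finger_force: 59.0
shift [0.003 0.002 0.105] turn [-0.     0.001 -0.001] at [ 0.6073 -0.2106  0.0736] w 0.0105 F [-0.2 -0.4 -2.3] t 36.7
```

```bash
python3 -m handwheel '[[0.003,0,0.03,0,0,0,0],[0.003,0,0.06,0,0,0,0],[0.003,0,0.08,0,0,0,0],[0.003,0,0.09,0,0,0,0],[0.003,0,0.09,0,0,0,0]]'
python3 -c "
from h import *
go([.6078,-.2109,.0579],-85.4)"
```

```text
t: 37.2
tcp_pos: [0.608, -0.2108, 0.0607]
orientation: [0.999, 0.04, -0.0, -0.0]
contact_force: [0.2, -0.7, -3.0]
width: 0.0107
finger_force: 59.0
shift [-0.002  0.     0.018] turn [-0.     0.    -0.001] at [ 0.608  -0.2108  0.0607] w 0.0107 F [ 0.2 -0.7 -3. ] t 37.2
```

```bash
python3 -m handwheel '[[0,0,0.01,0,0,0,0],[0,0,0.018,0,0,0,0],[0,0,0.024,0,0,0,0],[0,0,0.024,0,0,0,0]]'
```

```text
t: 37.6
tcp_pos: [0.6084, -0.211, 0.0576]
orientation: [0.999, 0.04, 0.0, 0.0]
contact_force: [-1.2, -1.8, -1.9]
width: 0.0109
finger_force: 59.1
```

```bash
python3 -m handwheel '[[0,0,0.007,0,0,0,0],[0,0,0.007,0,0,0,0],[0,0,0.003,0,0,0,0.3],[0,0,0.003,0,0,0,0.4],[0,0,0.003,0,0,0,0.4],[0,0,-0.1,0,0,0,0.4],[0,0,-0.4,0,0,0,0.4],[0,0,-0.65,0,0,0,0.5],[-0.2,-0.2,-0.65,0,0,-0.09,0.5],[-0.4,-0.4,-0.65,0,0,-0.18,0.5],[-0.6,-0.6,-0.65,0,0,-0.27,0.5],[-0.8,-0.8,-0.65,0,0,-0.36,0.5]]'
python3 -c "
from h import *
go([.4385,-.048,.15],4.5)"
```

```text
t: 38.8
tcp_pos: [0.4784, -0.0998, 0.1562]
orientation: [0.948, 0.319, 0.001, 0.0]
contact_force: [0.0, 0.3, 1.1]
width: 0.0427
finger_force: 0.0
shift [-0.003 -0.436  0.041] turn [ 0.001 -0.    -0.636] at [ 0.4784 -0.0998  0.1562] w 0.0427 F [0.  0.3 1.1] t 38.8
```

```bash
python3 -m handwheel '[[0,-0.15,0,0,0,-0.09,0.5],[0,-0.3,0,0,0,-0.18,0.5],[0,-0.42,0,0,0,-0.27,0.5],[0,-0.42,0,0,0,-0.36,0.5],[0,-0.42,0,0,0,-0.45,0.5],[0,-0.42,0,0,0,-0.54,0.5],[0,-0.42,0,0,0,-0.636,0.5],[0,-0.42,0,0,0,-0.636,0.5],[0,-0.42,0,0,0,-0.636,0.5]]'
python3 - <<'E'
from h import *
go([.4385,-.048,.0497],4.5)
s=snap('top'); hsv=cv2.cvtColor(s['img'],cv2.COLOR_RGB2HSV)
q=snap('scene'); cv2.imwrite('pics/c11.png',cv2.resize(q['img'][200:330,230:450,::-1],None,fx=3.6,fy=3.6,interpolation=cv2.INTER_CUBIC))
E
```

```text
t: 39.7
tcp_pos: [0.4417, -0.0503, 0.1558]
orientation: [0.682, 0.731, 0.0, 0.0]
contact_force: [0.1, 0.2, -0.1]
width: 0.0427
finger_force: 0.0
shift [ 0.017 -0.021  0.707] turn [ 0.001  0.    -0.006] at [ 0.4417 -0.0503  0.1558] w 0.0427 F [ 0.1  0.2 -0.1] t 39.7
```

View pics/c11.png

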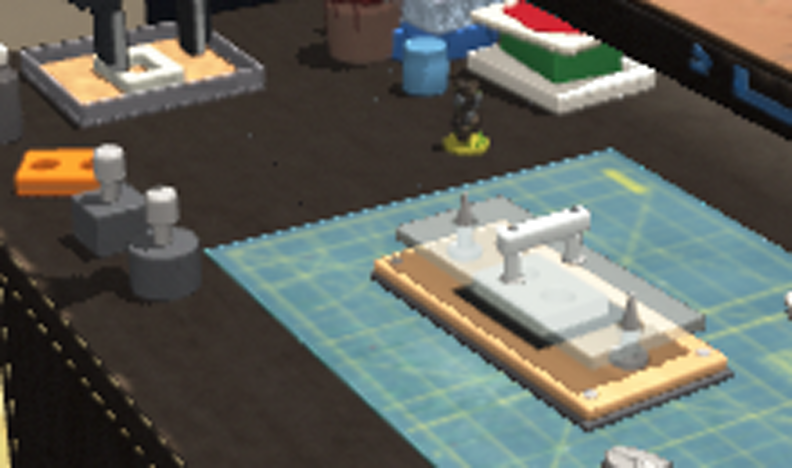

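The plate lies flat on the two-hole bulkhead with both pins through it, at (464,215) and (630,320). Next is the round weight at (163,240).

```bash
python3 -m handwheel '[[0.015,-0.015,0.2,0,0,0,0.5],[0.015,-0.02,0.45,0,0,0,0.5],[0.015,-0.02,0.6,0,0,0,0.5],[0.015,-0.02,0.68,0,0,0,0.5],[0.015,-0.02,0.7,0,0,0,0.5],[0.015,-0.02,0.7,0,0,0,0.5],[0.015,-0.02,0.7,0,0,0,0.5]]'
python3 -m handwheel '[[0,0,0,0,0,0,0],[0,0,0,0,0,0,0],[0,0,0,0,0,0,0],[0,0,0,0,0,0,0],[0,0,0,0,0,0,0],[0,0,0,0,0,0,0]]' 60
python3 -m handwheel '[[0,0,-0.1,0,0,0,0],[0,0,-0.35,0,0,0,0],[0,0,-0.6,0,0,0,0],[0,0,-0.8,0,0,0,0],[-0.15,0.15,-0.8,0,0,0,0],[-0.4,0.35,-0.8,0,0,0,0],[-0.65,0.6,-0.8,0,0,0,0],[-0.9,0.85,-0.8,0,0,0,0],[-1,1,-0.8,0,0,0,0],[-1,1,-0.8,0,0,0,0]]'
python3 -c "
from h import *
go([.6087,-.2450,.0885],4.5)"
```

```text
t: 40.5
tcp_pos: [0.4396, -0.0485, 0.0513]
orientation: [0.681, 0.732, 0.001, 0.001]
contact_force: [0.0, -0.3, 0.3]
width: 0.0427
finger_force: 0.0
t: 41.1
tcp_pos: [0.4394, -0.0485, 0.0514]
orientation: [0.681, 0.732, 0.001, 0.001]
contact_force: [-0.3, -0.1, 6.0]
width: 0.0177
finger_force: 58.6
t: 42.1
tcp_pos: [0.6017, -0.1897, 0.1692]
orientation: [0.682, 0.732, 0.0, 0.001]
contact_force: [0.1, 0.6, -3.6]
width: 0.0176
finger_force: 59.8
shift [-0.37   0.019  0.538] turn [ 0.001  0.001 -0.005] at [ 0.6017 -0.1897  0.1692] w 0.0176 F [ 0.1  0.6 -3.6] t 42.1
```

```bash
python3 -m handwheel '[[-0.2,0.02,0,0,0,0,0],[-0.38,0.02,0,0,0,-0.005,0],[-0.38,0.02,0.1,0,0,-0.005,0],[-0.38,0.02,0.25,0,0,-0.005,0],[-0.38,0.02,0.38,0,0,-0.005,0],[-0.38,0.02,0.46,0,0,-0.005,0],[-0.38,0.02,0.495,0,0,-0.005,0],[-0.38,0.02,0.505,0,0,-0.005,0],[-0.38,0.02,0.505,0,0,-0.005,0]]'
python3 -c "
from h import *
go([.6087,-.2465,.0895],4.5)"
```

```text
t: 43.0
tcp_pos: [0.6062, -0.2435, 0.0948]
orientation: [0.678, 0.735, 0.0, 0.0]
contact_force: [0.4, 0.2, -3.6]
width: 0.0177
finger_force: 59.8
shift [-0.021  0.015  0.035] turn [0.    0.    0.002] at [ 0.6062 -0.2435  0.0948] w 0.0177 F [ 0.4  0.2 -3.6] t 43.0
```

```bash
python3 -m handwheel '[[-0.016,0.01,0,0,0,0,0],[-0.016,0.01,0.01,0,0,0,0],[-0.016,0.01,0.025,0,0,0,0],[-0.016,0.01,0.03,0,0,0,0],[-0.016,0.01,0.03,0,0,0,0]]'
```

```text
t: 43.5
tcp_pos: [0.6077, -0.246, 0.09]
orientation: [0.678, 0.735, 0.0, 0.0]
contact_force: [0.2, 0.2, -1.7]
width: 0.0178
finger_force: 60.0
```

```bash
python3 -m handwheel '[[0,0,0.004,0,0,0,0],[0,0,0.007,0,0,0,0],[0,0,0.007,0,0,0,0]]'
```

```text
t: 43.8
tcp_pos: [0.6078, -0.2462, 0.0899]
orientation: [0.678, 0.735, -0.0, 0.0]
contact_force: [-2.9, -0.1, 5.7]
width: 0.0173
finger_force: 60.8
```

```bash
python3 -m handwheel '[[0,0,-0.003,0,0,0,0.2],[0,0,-0.003,0,0,0,0.4],[0,0,-0.003,0,0,0,0.5],[0,0,-0.1,0,0,0,0.5],[0,0,-0.3,0,0,0,0.5],[0,0,-0.5,0,0,0,0.5],[0.3,-0.3,-0.5,0,0,0,0.5],[0.6,-0.6,-0.5,0,0,0,0.5],[0.9,-0.9,-0.5,0,0,0,0.5],[1,-1,-0.5,0,0,0,0.5],[1,-1,-0.5,0,0,0,0.5]]'
python3 -c "
from h import *
go([.4348,.0223,.0505],4.5)"
```

```text
t: 44.9
tcp_pos: [0.4417, -0.1057, 0.1632]
orientation: [0.678, 0.735, -0.0, -0.002]
contact_force: [0.6, 0.0, -0.1]
width: 0.0425
finger_force: 0.0
shift [0.853 0.026 0.753] turn [-0.002 -0.001  0.002] at [ 0.4417 -0.1057  0.1632] w 0.0425 F [ 0.6  0.  -0.1] t 44.9
```

```bash
python3 -m handwheel '[[0.3,0.02,0,0,0,0,0.5],[0.6,0.026,0,0,0,0,0.5],[0.84,0.026,0,0,0,0.002,0.5],[0.84,0.026,0.2,0,0,0.002,0.5],[0.84,0.026,0.45,0,0,0.002,0.5],[0.84,0.026,0.65,0,0,0.002,0.5],[0.84,0.026,0.72,0,0,0.002,0.5],[0.84,0.026,0.73,0,0,0.002,0.5],[0.84,0.026,0.73,0,0,0.002,0.5]]'
python3 -c "
from h import *
go([.4348,.0223,.0505],4.5)"
```

```text
t: 45.8
tcp_pos: [0.4411, 0.0173, 0.0553]
orientation: [0.679, 0.734, 0.001, 0.001]
contact_force: [0.7, -0.2, 0.4]
width: 0.0429
finger_force: 0.0
shift [ 0.037 -0.039  0.032] turn [ 0.001  0.    -0.001] at [0.4411 0.0173 0.0553] w 0.0429 F [ 0.7 -0.2  0.4] t 45.8
```

```bash
python3 -m handwheel '[[0.03,-0.03,0.01,0,0,0,0.5],[0.03,-0.03,0.02,0,0,0,0.5],[0.03,-0.03,0.02,0,0,0,0.5]]'
python3 -c "
from h import *
go([.4348,.0223,.0505],4.5)"
```

```text
t: 46.1
tcp_pos: [0.4353, 0.0217, 0.0519]
orientation: [0.679, 0.734, 0.001, 0.001]
contact_force: [-0.8, 0.0, 0.4]
width: 0.0426
finger_force: 0.0
shift [ 0.004 -0.003  0.009] turn [ 0.001  0.    -0.   ] at [0.4353 0.0217 0.0519] w 0.0426 F [-0.8  0.   0.4] t 46.1
```

```bash
python3 -m handwheel '[[0.002,-0.002,0.006,0,0,0,0],[0.002,-0.002,0.006,0,0,0,0],[0.002,-0.002,0.006,0,0,0,0],[0.002,-0.002,0.006,0,0,0,0],[0.002,-0.002,0.006,0,0,0,0],[0.002,-0.002,0.006,0,0,0,0]]' 60
python3 -m handwheel '[[0,0,-0.1,0,0,0,0],[0,0,-0.35,0,0,0,0],[0,0,-0.6,0,0,0,0],[0,0,-0.8,0,0,0,0],[-0.15,0.15,-0.8,0,0,0,0],[-0.4,0.35,-0.8,0,0,0,0],[-0.65,0.6,-0.8,0,0,0,0],[-0.9,0.85,-0.8,0,0,0,0],[-1,1,-0.8,0,0,0,0],[-1,1,-0.8,0,0,0,0]]'
python3 -c "
from h import *
go([.6086,-.1755,.0895],4.5)"
```

```text
t: 46.7
tcp_pos: [0.4345, 0.0219, 0.0507]
orientation: [0.679, 0.734, -0.0, -0.0]
contact_force: [-2.3, 0.3, 5.7]
width: 0.0178
finger_force: 58.7
t: 47.7
tcp_pos: [0.5987, -0.1189, 0.169]
orientation: [0.68, 0.733, 0.0, 0.001]
contact_force: [0.0, 0.9, -3.4]
width: 0.0177
finger_force: 59.8
shift [-0.381  0.037  0.53 ] turn [ 0.001  0.001 -0.002] at [ 0.5987 -0.1189  0.169 ] w 0.0177 F [ 0.   0.9 -3.4] t 47.7
```

```bash
python3 -m handwheel '[[-0.2,0.02,0,0,0,0,0],[-0.37,0.03,0,0,0,0,0],[-0.37,0.03,0.1,0,0,0,0],[-0.37,0.03,0.25,0,0,0,0],[-0.37,0.03,0.38,0,0,0,0],[-0.37,0.03,0.46,0,0,0,0],[-0.37,0.03,0.49,0,0,0,0],[-0.37,0.03,0.5,0,0,0,0],[-0.37,0.03,0.5,0,0,0,0]]'
python3 -c "
from h import *
go([.6086,-.1755,.089],4.5)"
```

```text
t: 48.6
tcp_pos: [0.6049, -0.1709, 0.0958]
orientation: [0.679, 0.734, 0.0, 0.0]
contact_force: [0.2, 0.2, -2.7]
width: 0.0176
finger_force: 59.8
shift [-0.033  0.022  0.045] turn [ 0.001  0.    -0.   ] at [ 0.6049 -0.1709  0.0958] w 0.0176 F [ 0.2  0.2 -2.7] t 48.6
```

```bash
python3 -m handwheel '[[-0.027,0.018,0,0,0,0,0],[-0.027,0.018,0.015,0,0,0,0],[-0.027,0.018,0.025,0,0,0,0],[-0.027,0.018,0.03,0,0,0,0],[-0.027,0.018,0.03,0,0,0,0],[-0.027,0.018,0.035,0,0,0,0],[-0.027,0.018,0.035,0,0,0,0]]'
```

```text
t: 49.3
tcp_pos: [0.6074, -0.1748, 0.0899]
orientation: [0.679, 0.734, -0.0, -0.0]
contact_force: [-0.3, -0.4, -4.3]
width: 0.018
finger_force: 59.8
```

```bash
python3 -m handwheel '[[0,0,0.005,0,0,0,0],[0,0,0.01,0,0,0,0],[0,0,0.01,0,0,0,0]]'
```

```text
t: 49.6
tcp_pos: [0.6076, -0.1749, 0.0893]
orientation: [0.679, 0.734, 0.0, 0.0]
contact_force: [-2.5, 0.7, 1.8]
width: 0.0175
finger_force: 60.4
```

Contact. I'll release, lift and check.

```bash
python3 -m handwheel '[[0,0,0,0,0,0,0.2],[0,0,0,0,0,0,0.4],[0,0,0,0,0,0,0.5],[0,0,-0.05,0,0,0,0.5],[0,0,-0.3,0,0,0,0.5],[0,0,-0.6,0,0,0,0.5],[0.3,-0.2,-0.8,0,0,0,0.5],[0.6,-0.5,-0.8,0,0,0,0.5],[0.9,-0.8,-0.8,0,0,0,0.5],[1,-1,-0.8,0,0,0,0.5],[1,-1,-0.8,0,0,0,0.5],[1,-1,-0.8,0,0,0,0.5]]'
python3 -c "
from h import *
snap('scene','s12.png');s=snap('top'); a=s['img'][180:330,160:460,::-1]; q=dict(np.load('/tmp/scene.npz'))['img'][190:330,210:450,::-1]
cv2.imwrite('pics/c12.png',np.vstack([cv2.resize(a,(600,300),interpolation=cv2.INTER_CUBIC),cv2.resize(q,(600,300),interpolation=cv2.INTER_CUBIC)]))"
```

```text
t: 50.8
tcp_pos: [0.4443, -0.0356, 0.209]
orientation: [0.678, 0.735, 0.0, 0.0]
contact_force: [0.2, -0.1, -0.1]
width: 0.043
finger_force: 0.0
```

View pics/c12.png

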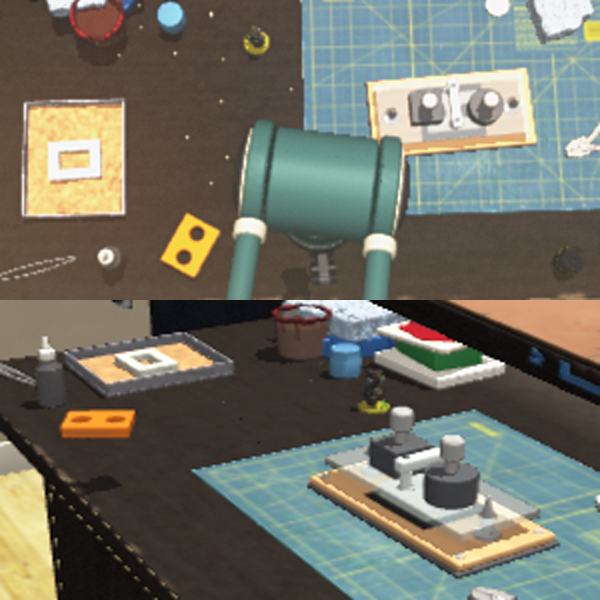

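The picture shows the windowed bulkhead in the tray (top view 75,160) and the plate flat over the pins. The weights stand upright on each side of the handle, at (430,103) and (487,103), and the bystanders have not moved.

```bash
python3 -c "
from rig import ticket
print(ticket.job_done())"
```

```text
the job is handed in; nothing more can be done
None
```

The job is done and handed in at about 51 s: the windowed bulkhead is in the grey tray, the two-hole bulkhead lies on the pad under the refitted plate, both weights stand upright either side of the handle, and the bystanders were not touched.

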